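# Clamp the tweezers in the setting jig and hold them at the gauge lines

### The job

Swing the raised red-tabbed clamp fully down over the heel of the tweezers in the setting jig; then, with the clamp down, squeeze the tweezers by both yellow grips until each tip is over its own green line on the white taper gauge. Finish while still holding the tweezers squeezed there, steady and with the heel in its slot: do not let go. Leave the other things on the bench where they are.

Things in the scene. Friction and masses are not known exactly. Their poses are not given: they have to be found in the camera images.
- jig: setting jig screwed to the bench: aluminium base 270 x 90 x 8 mm with a grey pedestal (top 35 mm above the bench) at its heel end. Origin on the bench below the tweezers' centre line, 12 mm towards the heel from the middle of the yellow grips; x points along the jig from the heel to the tips (roughly away from the robot), y to the left arm, z up. The base runs from x = -145 to +125 mm
- clamp_hinge (a point): hinge of the heel clamp, at jig x = -134 mm, y = 0, 54.5 mm above the bench; its axle runs along the jig's y between two dark ears 38 mm apart over their outsides, topping out 63 mm above the bench
- clamp_tab (a point): middle of the top face of the red tab at the free end of the clamp bar, 66 mm from the hinge axle along the bar and 6 mm above the axle line when shut. The bar is steel, 20 mm wide and 8 mm thick; the tab is 24 x 24 x 10 mm and ends 78 mm from the axle
- clamp (a joint): angle of the clamp bar in rad: 0 = down on the heel, bar level and pointing to the tips (end stop); about 1.57 = upright. It begins raised, 1.1 to 1.6. A stiff hinge: it stays where it is left and takes about 2 N at the tab to move. Shut, the bar's top is 58.5 mm and the tab's top 60.5 mm above the bench
- seat (a point): point of the jig where the middle of the heel belongs: x = -95 mm, y = 0, 42 mm above the bench, in a slot with 1 mm play each side
- heel (a point): middle of the tweezers' heel, a steel block 40 x 14 x 14 mm lying loose in the slot
- grip_l (a point): outer face of the yellow grip on the left arm (jig +y side), at its middle, 41 mm above the bench. Each grip is 40 mm long and 14 mm high, 92 mm from its arm's pivot, and is pressed inwards. The outer faces stand 43 mm apart at rest and about 24 to 32 mm apart with the tips over the lines; the arms are nearly parallel to the jig's x (0.12 rad open at rest, less when squeezed). Under the grips there is free space down to the base plate 8 mm above the bench
- grip_r (a point): the same on the right arm (jig -y side)
- tip_l (a point): centre of the end of the left tip, 150 mm from its arm's pivot, 41 mm above the bench, 2.4 mm thick. At rest the two tip centres stand 44 mm apart, symmetrical about the jig's x axis; squeezing the grips moves each tip 1.63 times as far as its grip. The arms are separate: each is moved only by the finger on it
- tip_r (a point): the same of the right tip
- blade_l (a joint): angle of the left arm in rad, 0 = sprung open at rest, up to 0.12 = arms parallel, tips 8 mm apart. The spring is 4 N m/rad: about 2.5 to 4.5 N at each grip with the tips over the lines, and it springs back when released. 0.001 rad is 0.15 mm at the tip
- blade_r (a joint): the same of the right arm
- line_l: left green line, 36 mm long and 6 mm wide, on the white taper gauge under the tips (white plate 38 x 68 mm, top 30 mm above the bench, fixed). Origin in the middle of the line, x along the line, y across it to the left. The gauge stands at different places along the jig, so the two lines, a V that widens away from the heel at 0.245 rad each side of the jig's x, are 13 to 25 mm apart where the tips cross them. Left tip set: its y in this frame is 0
- line_r: right green line, the mirror image: for the right tip
- spectacles: wire spectacle front wrapped with bits of yellow tape, 50 x 108 x 9 mm, lying flat beside the jig; origin on the bench under its middle. Leave alone
- pad_cup: small white ceramic bowl, 48 mm across, 26 mm high, on the other side of the jig; origin at its underside. Leave alone
- cutters: side cutters with two red handles, 160 mm long, 16 mm high, lying on the left; origin on the bench near the pivot. Leave alone
- screwdriver: screwdriver with a wooden handle, 160 mm long, lying on the right. Leave alone
- knife: yellow and black craft knife, 150 mm long, 10 mm high, lying on the left. Leave alone
- tape_roll: roll of yellow tape, 72 mm across, 19 mm high, lying flat on the right; origin at its underside. Leave alone

How it is judged:
By the outcome, as a careful person would: the job done as asked, in the order asked, and still so for the second after the job is handed in, while the arm keeps its last pose, push and grip.
It also fails if it takes over 48 s, if anything falls off the work surface, if the arm or the gripper's body presses on something with over 40 N, if the wrist force passes 120 N, or if a joint passes its speed limit or range.

### The arm

A 7-joint arm with a two-finger parallel gripper is mounted at the origin on the work surface. World frame = base frame: x ahead of the robot, y to its left, z up, the work surface at z = 0. Lengths are in m, angles in rad, forces in N, time in s.
With the tool pointing down it reaches from about 0.35 to 0.9 m from the base axis. Payload 8.1 kg.
Tool frame: the origin (TCP) lies on the centre line of the jaws, within the pads' length; the fingertips stand 22 mm ahead of it and the grasp point (between the pads) lies 3 mm ahead of it; z points along the fingers, y is the line along which they close (so a half turn about z gives the same grasp; the last joint's range is limited). The gripper opens to 92 mm and grips with 3 to 60 N. Pads are 19 mm wide; open, the fingers measure 130 mm over their backs; the gripper's body (75 mm by 190 mm) begins 47 mm behind the grasp point.
Start: joints at [1.152, 0.434, 0.025, 1.573, -0.012, 1.134, -0.075], TCP at [0.194, -0.594, 0.249] pointing down, gripper open.
Joint ranges: [-2.62, 2.62], [-0.44, 2.09], [-1.27, 1.32], [0.08, 2.57], [-1.32, 4.46], [0.12, 2], [-2.74, 2.74]. Speed limits (rad/s): [2.22, 2.22, 3.01, 3.01, 3.14, 3.14, 3.14].

### API

Orientations are given as [roll, pitch, yaw] about the fixed x, y, z axes, in that order (R = Rz(yaw) Ry(pitch) Rx(roll)).
In Python, from station import r gives the robot as it stands. The module is installed in compiled form; this text tells all that it offers.
- The arm moves only by the shell command python3 -m creep 'ROWS' [FORCE]. ROWS is JSON, a list of rows, each a list of 7 numbers: the shift along the tool's x, y, z in units of 30 mm (1.0 is 30 mm), then the turn, a rotation vector about the tool's x, y, z in units of 5 degrees (1.0 is 5 degrees), then the finger opening in mm, from 0 to 91.8. A call has 1 to 8 rows; each row is the pose to reach, as a shift and turn from the pose commanded when the call began, along the tool's axes at that moment; what a row does not reach only later rows make up. A row lasts 1/10 s, in which the tool goes at most 50 mm and 8.59 degrees, less where a joint would pass 70% of its speed; a pose out of reach is approached as far as the arm can. A call with a gripper value outside its range is refused whole. The fingers move at their own pace and stop on an object; FORCE is the grip in N (left out, the last holds). Time passes only in rows, so rows that repeat a pose let the fingers close. It gives the time, the measured TCP pose, the force, the opening and the grip force at its end, in the units of the state.
- r.observe(): the state, without advancing time (a new reading comes with each control period).
- r.capture(name): name is "scene" or "top" or "wrist"; returns the picture (420x560x3 uint8, red, green, blue); there is no depth.
- r.camera_info(name): a dict with "K" (3x3 intrinsics, pixels), "D" ([k1, k2, p1, p2, k3] as OpenCV has them; the pictures are not rectified), "world_to_cam" (4x4, takes a point from world to camera coordinates); the wrist camera has in their place "T_tool_cam" (4x4, takes a point from camera to tool coordinates, whose origin is the TCP and whose axes are the flange's). Camera axes: x right, y up, looking along -z (the intrinsics and any distortion apply to the point x, -y, -z); pixel columns grow to the right and rows downward; lengths in m; the calibration is good to about 2 mm. A picture is of the moment at which its call begins: read the wrist's pose just before it. camera_info takes no time and is no camera call.
- r.close_job(): hands the job in; it is judged then, once.
The state is a dict: "time_s": time; "joints": joint angles; "joint_velocities": joint speeds; "tau": joint torques, N m; "eef_pos": TCP position; "tcp_rot": TCP orientation; "force": force on the tool from outside, world axes, zero at the start; "moment": the same for the moment, N m; "finger_gap": opening from 0.0 (shut) to 1.0 (fully open); "finger_force": force on a finger pad.
Only numpy, scipy, OpenCV 4.12 (cv2) and the standard library are available. Lean on these libraries where they do the work, as an engineer would, in place of code of your own. Each camera call takes 0.05 s, during which the arm holds its last target. There are 200 camera calls.

## Working session

There is one attempt and no reset: what is moved stays moved. The work goes in short steps, Python scripts to look and compute and a shell command to move; the robot and the scene stay as the last step left them, time stands still between calls to the robot, and variables do not carry over. Pictures are saved under pics/ and viewed, at most 10 in all, crops included, and the job is handed in when it is done.

```bash
mkdir -p pics
python3 - <<'E'
from station import r
import cv2,numpy as np
o=r.observe();print({k:np.round(v,3).tolist() for k,v in o.items()})
for n in("top","scene"):
    im=r.capture(n);cv2.imwrite(f"pics/{n}0.png",im[:,:,::-1])
    i=r.camera_info(n);print(n,{k:np.round(v,4).tolist() for k,v in i.items()})
i=r.camera_info("wrist");print({k:np.round(v,4).tolist() for k,v in i.items()})
E
```

```text
{'time_s': 0.0, 'joints': [1.152, 0.435, 0.025, 1.574, -0.012, 1.134, -0.075], 'joint_velocities': [-0.001, -0.003, 0.0, -0.001, 0.0, 0.001, 0.001], 'tau': [0.001, -66.783, 0.986, -31.446, -0.06, 0.043, 0.0], 'eef_pos': [0.194, -0.594, 0.248], 'tcp_rot': [-3.14, 0.0, 0.316], 'force': [-0.569, 0.462, -0.006], 'moment': [-0.031, 0.046, -0.062], 'finger_force': 0.0, 'finger_gap': 0.999}
top {'K': [[437.0774, 0.0, 274.8912], [0.0, 437.0774, 204.6267], [0.0, 0.0, 1.0]], 'D': [-0.1057, 0.0, 0.0, 0.0, 0.0], 'world_to_cam': [[0.0148, -0.9998, 0.0101, -0.0203], [0.9929, 0.0159, 0.1175, -0.5186], [-0.1177, 0.0083, 0.993, -1.0248], [0.0, 0.0, 0.0, 1.0]]}
scene {'K': [[527.039, 0.0, 274.6656], [0.0, 527.039, 202.4422], [0.0, 0.0, 1.0]], 'D': [-0.1074, 0.0, 0.0, 0.0, 0.0], 'world_to_cam': [[0.8832, 0.4685, -0.0204, -0.4653], [-0.3079, 0.6122, 0.7283, 0.1118], [0.3537, -0.6369, 0.685, -1.4103], [0.0, 0.0, 0.0, 1.0]]}
{'K': [[365.363, 0.0, 279.9441], [0.0, 365.363, 209.9444], [0.0, 0.0, 1.0]], 'D': [0.0242, 0.0, 0.0, 0.0, 0.0], 'T_tool_cam': [[-0.0005, 0.9674, 0.2533, 0.0688], [1.0, 0.0005, 0.0001, -0.0001], [-0.0001, 0.2533, -0.9674, -0.136], [0.0, 0.0, 0.0, 1.0]]}
```

View pics/top0.png

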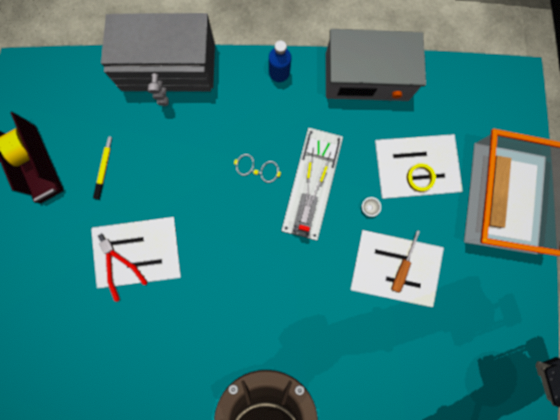

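View pics/scene0.png

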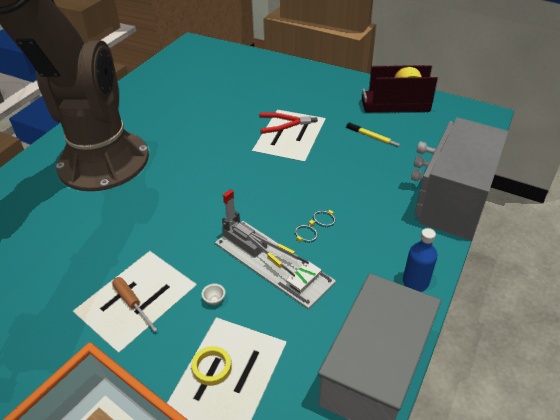

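The top view shows the jig from about (282,234)/(318,240) at the heel to (310,128)/(342,136) at the tips. The clamp is upright with its tab near (304,229). I'll enlarge this area for the jig pose.

```bash
cat > h.py <<'E'
from station import r
import cv2,numpy as np
from scipy.spatial.transform import Rotation as R
def cam(n):
    i=r.camera_info(n)
    if n=="wrist":
        o=r.observe();T=np.eye(4);T[:3,:3]=R.from_euler("xyz",o["tcp_rot"]).as_matrix();T[:3,3]=o["eef_pos"]
        W=np.linalg.inv(T@np.array(i["T_tool_cam"]))
    else: W=np.array(i["world_to_cam"])
    return np.array(i["K"]),np.array(i["D"]),W
def px2w(c,uv,z):
    K,D,W=c
    p=cv2.undistortPoints(np.array(uv,float).reshape(-1,1,2),K,D).reshape(-1,2)
    d=np.c_[p[:,0],-p[:,1],-np.ones(len(p))]@W[:3,:3]
    o=-W[:3,:3].T@W[:3,3]
    return o+d*((np.atleast_1d(z)-o[2])/d[:,2])[:,None]
def w2px(c,P):
    K,D,W=c
    q=np.atleast_2d(P)@W[:3,:3].T+W[:3,3];q=q*[1,-1,-1]
    return cv2.projectPoints(q,np.zeros(3),np.zeros(3),K,D)[0].reshape(-1,2)
E
python3 - <<'E'
import cv2
a=cv2.imread("pics/top0.png")[120:250,265:355]
b=cv2.imread("pics/scene0.png")[180:310,205:345]
a=cv2.resize(a,None,fx=4.5,fy=4.5,interpolation=2);b=cv2.resize(b,(390,362))
import numpy as np
c=np.zeros((600,800,3),np.uint8);c[:585,:405]=a;c[:362,410:800]=b
cv2.imwrite("pics/crop0.png",c)
E
```

```text
(no output)
```

View pics/crop0.png

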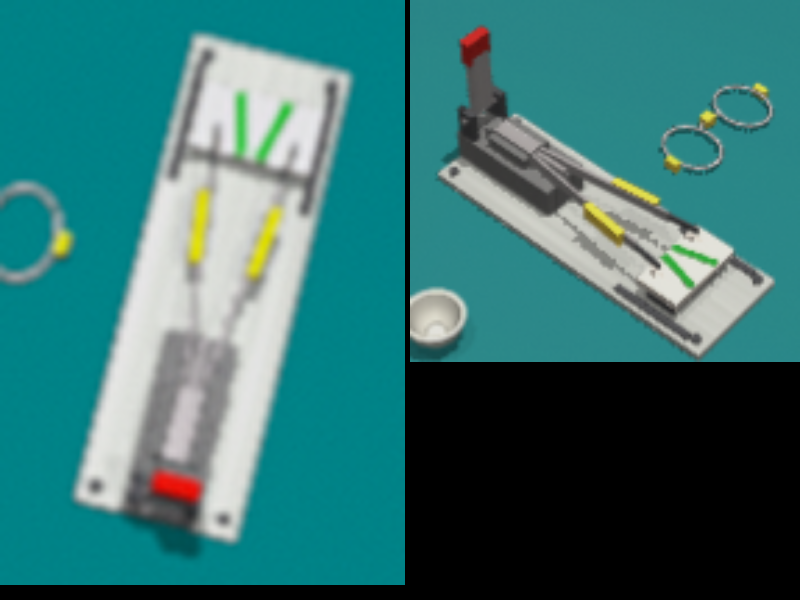

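The crop shows the base corners at (194,34), (351,73), (237,543) and (73,500), and the red tab's end at about (177,487). The clamp is nearly upright. Now I'll fit the pose.

```bash
cat >> h.py <<'E'
def fit(P,Q): # jig xy P -> world xy Q
    p,q=P-P.mean(0),Q-Q.mean(0)
    a=np.arctan2((p[:,0]*q[:,1]-p[:,1]*q[:,0]).sum(),(p*q).sum())
    M=np.array([[np.cos(a),-np.sin(a)],[np.sin(a),np.cos(a)]]);t=Q.mean(0)-M@P.mean(0)
    return a,M,t,np.abs(P@M.T+t-Q).max()
E
python3 - <<'E'
from h import *
c=cam("top");f=lambda u,v:(265+(u+.5)/4.5-.5,120+(v+.5)/4.5-.5)
Q=px2w(c,[f(194,34),f(351,73),f(237,543),f(73,500)],.008)[:,:2]
P=np.array([[125,45],[125,-45],[-145,-45],[-145,45]])/1e3
a,M,t,e=fit(P,Q);print(a,t,e)
L=lambda x,y,z:[*(M@[x,y]+t),z]
H=-.134
for th in(1.1,1.3,1.5,1.6):
    C,S=np.cos(th),np.sin(th)
    print(th,"tabend",[np.round(w2px(cam(n),L(H+.078*C-.001*S,0,.0545+.078*S+.001*C))[0],1) for n in("top","scene")])
print("heel,grips",np.round((w2px(c,[L(-.095,0,.049),L(.012,.0215,.041),L(.012,-.0215,.041)])-[265,120])*4.5))
T=L(H-.006-.0095-.02,0,.1205+.022);print("start tcp",T)
E
```

```text
-0.2385020534099287 [ 0.58789084 -0.10729691] 0.0012883443203534906
1.1 tabend [array([307.7, 212.6]), array([239.5, 202.5])]
1.3 tabend [array([306.3, 218.8]), array([234.4, 197.5])]
1.5 tabend [array([304.6, 225.6]), array([229.1, 193.4])]
1.6 tabend [array([303.8, 229. ]), array([226.5, 191.8])]
heel,grips [[182. 423.]
 [190. 222.]
 [268. 242.]]
start tcp [np.float64(0.4231888833075107), np.float64(-0.0672529808280434), 0.1425]
```

```bash
cat >> h.py <<'E'
A=-0.2385;MJ=np.array([[np.cos(A),-np.sin(A)],[np.sin(A),np.cos(A)]]);TJ=np.array([.5879,-.1073])
def jig2w(x,y,z): return np.array([*(MJ@[x,y]+TJ),z])
def w2jig(p): p=np.asarray(p);return np.array([*(MJ.T@(p[:2]-TJ)),p[2]])
def rows(x,y,z):
    o=r.observe();T=R.from_euler("xyz",o["tcp_rot"]);G=R.from_euler("xyz",[np.pi,0,A])
    print("shift",np.round(T.inv().apply(jig2w(x,y,z)-o["eef_pos"])/.03,2),"turn",np.round(np.degrees((T.inv()*G).as_rotvec())/5,2),"now jig",np.round(w2jig(o["eef_pos"])*1e3,1),"F",np.round(o["force"],1),"gap",round(o["finger_gap"]*91.8,1),"t",round(o["time_s"],2))
E
python3 -m creep '[[12.72,-14.32,0,0,0,6.35,0],[12.72,-14.32,0,0,0,6.35,0],[12.72,-14.32,0,0,0,6.35,0],[12.72,-14.32,0,0,0,6.35,0],[12.72,-14.32,0,0,0,6.35,0],[12.72,-14.32,0,0,0,6.35,0],[12.72,-14.32,0,0,0,6.35,0],[12.72,-14.32,0,0,0,6.35,0]]' 10
python3 -c "from h import *
rows(-.1735,0,.249)"
```

```text
time_s: 0.9
eef_pos: [0.3534, -0.2268, 0.2487]
tcp_rot: [3.141, -0.0, -0.239]
force: [1.4, -0.4, 0.9]
finger_gap: 0.348
finger_force: 0.0
shift [ 0.87 -5.72 -0.01] turn [ 0. -0. -0.] now jig [-199.7 -171.5  248.7] F [ 1.4 -0.4  0.9] gap 32.0 t 0.9
```

```bash
python3 -m creep '[[0.8,-5.7,0,0,0,0,0],[0.8,-5.7,0,0,0,0,0],[0.8,-5.7,0,0,0,0,0],[0.8,-5.7,0,0,0,0,0],[0.8,-5.7,3.5,0,0,0,0],[0.8,-5.7,3.5,0,0,0,0],[0.8,-5.7,3.5,0,0,0,0],[0.8,-5.7,3.5,0,0,0,0]]'
python3 - <<'E'
from h import *
rows(-.154,0,.1425)
c=cam("wrist");im=r.capture("wrist");cv2.imwrite("pics/w1.png",im[:,:,::-1])
print(w2px(c,[jig2w(-.134,0,.1325),jig2w(-.095,0,.049),jig2w(.012,.0215,.041),jig2w(.012,-.0215,.041)]))
E
```

```text
time_s: 1.7
eef_pos: [0.416, -0.0683, 0.1435]
tcp_rot: [3.141, 0.003, -0.238]
force: [0.8, -0.0, 1.2]
finger_gap: 0.003
finger_force: 0.0
shift [ 0.74 -0.09  0.03] turn [0.   0.04 0.  ] now jig [-176.2   -2.7  143.5] F [ 0.8 -0.   1.2] gap 0.3 t 1.7
[[ 274.51927566  181.13690412]
 [ 276.19238423   91.67372486]
 [ 235.57123527 -118.85612807]
 [ 315.76095995 -118.8430274 ]]
```

View pics/w1.png

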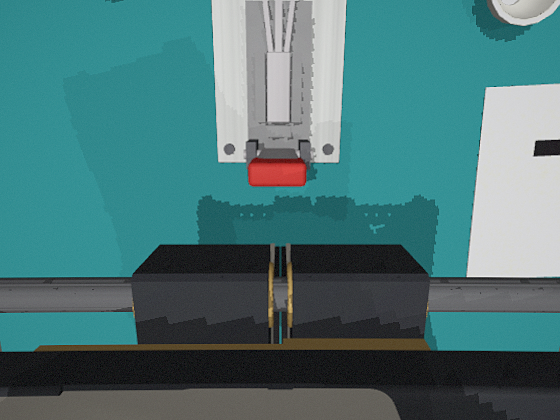

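The wrist picture shows the tab end at (277,172) and the closed fingers centred at column 281, so they line up with the bar. The heel is in its slot. Next I swing the clamp.

```bash
python3 -m creep '[[0.6,-0.1,0.03,0,0,0,0],[1.1,-0.1,0.03,0,0,0,0],[1.3,-0.1,0.05,0,0,0,0],[1.5,-0.1,0.06,0,0,0,0],[1.8,-0.1,0.15,0,0,0,0],[2.1,-0.1,0.28,0,0,0,0],[2.35,-0.1,0.43,0,0,0,0],[2.55,-0.1,0.59,0,0,0,0]]'
python3 -c "from h import *
rows(-.0775,0,.0825)"
```

```text
time_s: 2.55
eef_pos: [0.4927, -0.0837, 0.1256]
tcp_rot: [3.142, -0.0, -0.239]
force: [-0.2, 0.6, 2.6]
finger_gap: 0.002
finger_force: 0.7
shift [0.68 0.01 1.44] turn [ 0. -0. -0.] now jig [-98.    0.4 125.6] F [-0.2  0.6  2.6] gap 0.2 t 2.55
```

```bash
python3 -m creep '[[0.2,0,0.2,0,0,0,0],[0.32,0,0.41,0,0,0,0],[0.46,0,0.65,0,0,0,0],[0.57,0,0.9,0,0,0,0],[0.64,0,1.15,0,0,0,0],[0.68,0,1.35,0,0,0,0],[0.68,0,1.46,0,0,0,0],[0.68,0,1.5,0,0,0,0]]'
python3 -c "from h import *
rows(-.0775,0,.0825)"
```

```text
time_s: 3.35
eef_pos: [0.512, -0.0883, 0.0819]
tcp_rot: [3.141, -0.001, -0.238]
force: [-5.6, 0.2, 28.0]
finger_gap: 0.008
finger_force: 13.9
shift [ 0.03  0.02 -0.02] turn [ 0.   -0.01  0.  ] now jig [-78.3   0.5  81.9] F [-5.6  0.2 28. ] gap 0.7 t 3.35
```

It is pressed to the stop at the expected height. I'll lift, open the fingers and move above the grips.

```bash
python3 -m creep '[[0,0,-0.8,0,0,0,0],[0,0,-1.8,0,0,0,0],[1,0,-1.8,0,0,0,64],[2,0,-1.8,0,0,0,64],[3,0,-1.8,0,0,0,64],[3,0,-1.8,0,0,0,64],[3,0,-1.8,0,0,0,64],[3,0,-1.8,0,0,0,64]]'
python3 - <<'E'
from h import *
rows(.012,0,.044)
c=cam("wrist");im=r.capture("wrist");cv2.imwrite("pics/w2.png",cv2.resize(im[:,:,::-1],(800,600)))
print(w2px(c,[jig2w(-.056,0,.0605),jig2w(.012,.0215,.041),jig2w(.012,-.0215,.041),jig2w(.069,.022,.041),jig2w(.069,-.022,.041)])*800/560)
E
```

```text
time_s: 4.15
eef_pos: [0.5978, -0.1092, 0.1345]
tcp_rot: [3.141, 0.002, -0.238]
force: [0.1, 0.4, 0.2]
finger_gap: 0.474
finger_force: 0.0
shift [0.07 0.02 3.02] turn [0.   0.02 0.01] now jig [ 10.1   0.5 134.5] F [0.1 0.4 0.2] gap 43.5 t 4.15
[[402.25799392 469.51204515]
 [355.24344342 313.50605716]
 [449.20629731 313.49831763]
 [351.11977046 186.0158537 ]
 [453.61759083 186.00362179]]
```

View pics/w2.png

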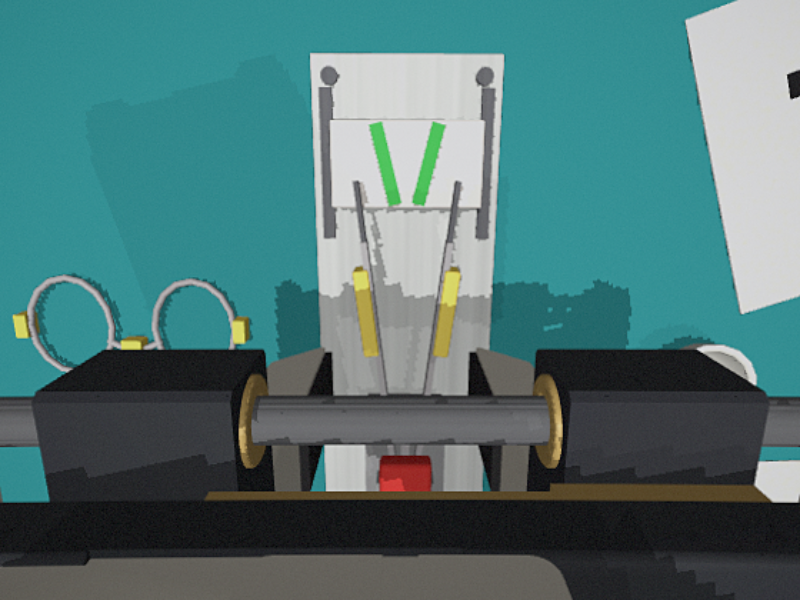

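The clamp is down, with the red tab at (405,475). The tips are at (357,183) and (458,183), and the lines run (376,125)-(395,204) and (438,124)-(420,204). Everything sits about 2 mm to the right of my frame.

```bash
python3 -m creep '[[0.07,0.08,1,0,0,0,64],[0.07,0.08,2,0,0,0,64],[0.07,0.08,2.6,0,0,0,64],[0.07,0.08,3,0,0,0,64],[0.07,0.08,3,0,0,0,64],[0.07,0.08,3,0,0,0,50],[0.07,0.08,3,0,0,0,44],[0.07,0.08,3,0,0,0,40]]' 15
python3 - <<'E'
from h import *
rows(.012,-.002,.044)
c=cam("wrist");im=r.capture("wrist");cv2.imwrite("pics/w3.png",cv2.resize(im[:,:,::-1],(800,600)))
print(w2px(c,[jig2w(.0695,.02,.041),jig2w(.0695,-.024,.041)])*800/560)
E
```

```text
time_s: 5.0
eef_pos: [0.6013, -0.1125, 0.0461]
tcp_rot: [-3.141, -0.002, -0.239]
force: [0.1, 0.1, 1.1]
finger_gap: 0.482
finger_force: 0.3
shift [-0.08  0.    0.07] turn [-0.   -0.02 -0.  ] now jig [14.3 -1.9 46.1] F [0.1 0.1 1.1] gap 44.3 t 5.0
[[320.21918401 214.78950014]
 [484.44790879 214.698803  ]]
```

View pics/w3.png

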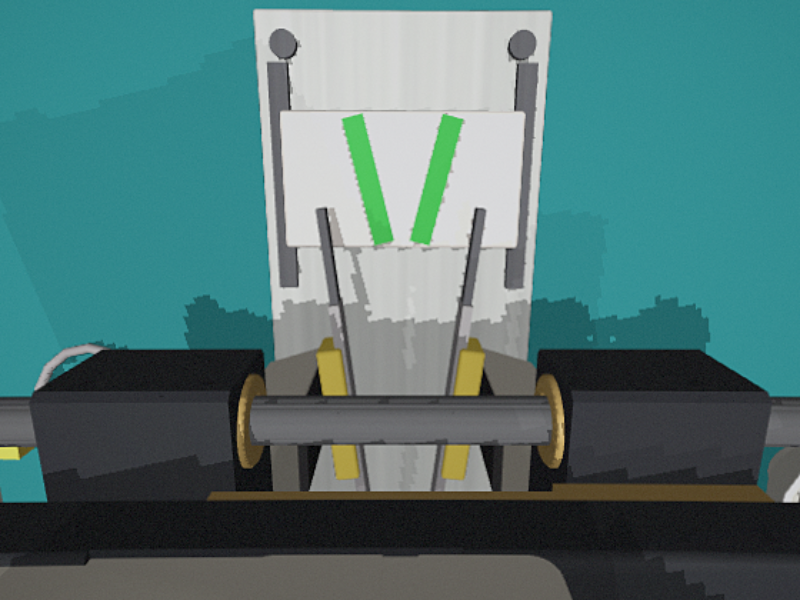

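The pads are just touching the grips, with tips at (322,209) and (480,209). The lines run from (353,116) to (383,243) on the left and from (453,117) to (421,243) on the right.

```bash
cat > m.py <<'E'
from h import *
def meas(lines,tips):
    c=cam("wrist");s=560/800
    f=lambda uv,z:np.array([w2jig(p) for p in px2w(c,(np.array(uv)+.5)*s-.5,z)])*1e3
    l=f(lines,.030);t=f(tips,.042)
    print("lines",l[:,:2].round(1).tolist(),"tips",t[:,:2].round(1).tolist())
    for k in(0,1):
        a,b=l[2*k],l[2*k+1];u=(a-b)[:2]/np.linalg.norm((a-b)[:2])
        d=(t[k]-b)[:2];e=u[0]*d[1]-u[1]*d[0]
        yl=b[1]+(t[k][0]-b[0])*u[1]/u[0]
        print("LR"[k],"perp",e.round(2),"line y at tip x",yl.round(2),"ang",np.arctan2(u[1],u[0]).round(3))
E
python3 - <<'E'
from m import *
meas([(353,116),(383,243),(453,117),(421,243)],[(322,209),(480,209)])
E
```

```text
lines [[95.4, 11.6], [60.4, 3.7], [95.2, -15.9], [60.4, -7.4]] tips [[71.2, 19.4], [71.2, -22.5]]
L perp 12.91 line y at tip x 6.13 ang 0.223
R perp -12.09 line y at tip x -10.06 ang -0.238
```

```bash
python3 -m creep '[[-0.07,0,0.05,0,0,0,38],[-0.07,0,0.05,0,0,0,34],[-0.07,0,0.05,0,0,0,31],[-0.07,0,0.05,0,0,0,28],[-0.07,0,0.05,0,0,0,28],[-0.07,0,0.05,0,0,0,28],[-0.07,0,0.05,0,0,0,28],[-0.07,0,0.05,0,0,0,28]]'
python3 - <<'E'
from h import *
rows(.012,-.002,.044)
c=cam("wrist");im=r.capture("wrist");cv2.imwrite("pics/w4.png",cv2.resize(im[60:200,185:375,::-1],None,fx=4,fy=4,interpolation=2))
E
```

```text
time_s: 5.85
eef_pos: [0.5993, -0.112, 0.0438]
tcp_rot: [-3.141, -0.001, -0.238]
force: [5.6, -0.6, 1.5]
finger_gap: 0.302
finger_force: 3.5
shift [-0.    0.   -0.01] turn [-0.   -0.01  0.  ] now jig [12.1 -1.9 43.8] F [ 5.6 -0.6  1.5] gap 27.8 t 5.85
```

View pics/w4.png

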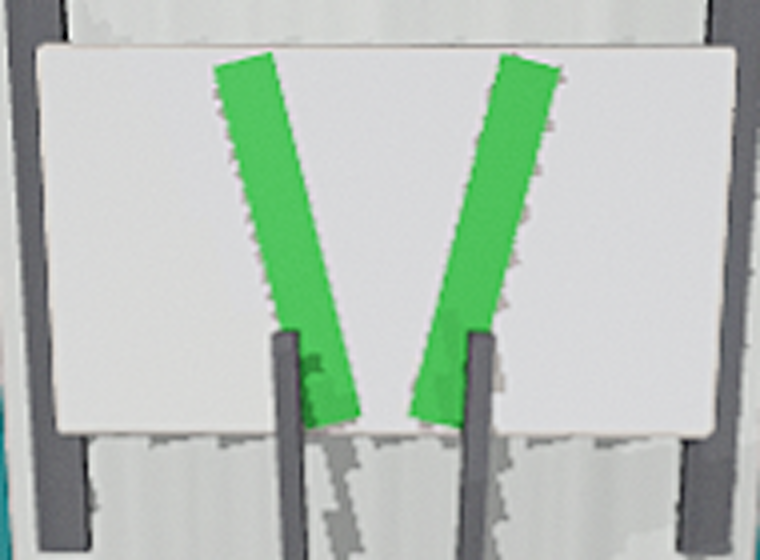

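The tips are at crop (286,332) and (482,333), both still a little outside the line centres. The lines run (243,61)-(333,421) and (531,62)-(436,421).

```bash
cat >> m.py <<'E'
def mc(lines,tips,x0=185,y0=60,k=4):
    g=lambda q:((np.array(q)+.5)/k-.5+[x0,y0]+.5)/.7-.5
    meas(g(lines),g(tips))
E
python3 - <<'E'
from m import *
mc([(243,61),(333,421),(531,62),(436,421)],[(286,332),(482,333)])
E
```

```text
lines [[95.4, 11.9], [60.7, 3.6], [95.3, -15.8], [60.7, -7.0]] tips [[70.6, 7.5], [70.5, -10.7]]
L perp 1.47 line y at tip x 5.97 ang 0.236
R perp -1.22 line y at tip x -9.47 ang -0.25
```

```bash
python3 - <<'E'
import h
from m import *
# re-evaluate picture w2 (untouched tweezers) with its recorded pose
o={"eef_pos":[.5978,-.1092,.1345],"tcp_rot":[3.141,.002,-.238]}
class F:
    camera_info=staticmethod(r.camera_info)
    observe=staticmethod(lambda:o)
h.r=F
im=cv2.imread("pics/w2.png")[100:260,300:510];cv2.imwrite("pics/w2c.png",cv2.resize(im,None,fx=3.6,fy=3.6,interpolation=2))
meas([(376,125),(394.5,204),(438,125),(420,204)],[(357,182.5),(458,182.5)])
E
python3 -m creep '[[0.03,0,0,0,0,0,28],[0.05,0,0,0,0,0,28],[0.05,0,0,0,0,0,28]]'
```

```text
lines [[94.5, 11.5], [60.6, 3.5], [94.5, -15.6], [60.6, -8.0]] tips [[70.6, 19.4], [70.5, -23.7]]
L perp 13.15 line y at tip x 5.86 ang 0.231
R perp -13.14 line y at tip x -10.25 ang -0.218
time_s: 6.2
eef_pos: [0.5994, -0.112, 0.0434]
tcp_rot: [3.141, 0.001, -0.238]
force: [-0.5, 1.0, 4.8]
finger_gap: 0.304
finger_force: 3.3
```

View pics/w2c.png

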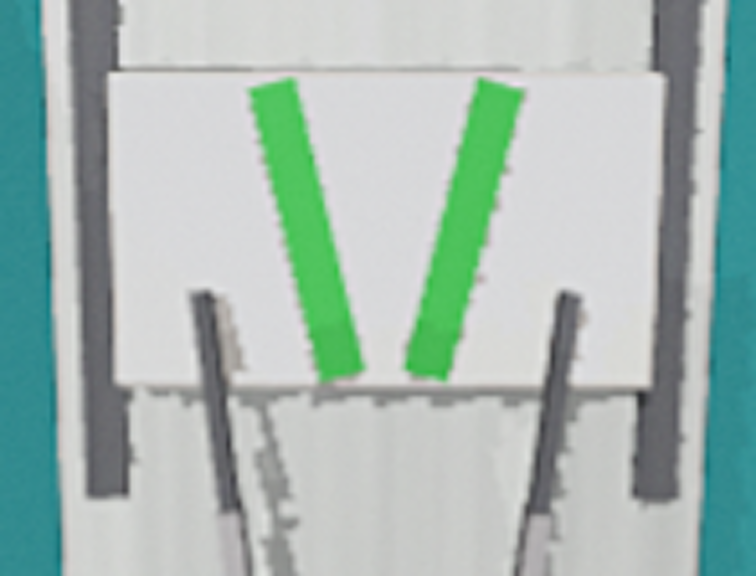

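```bash
python3 -m creep '[[0,0,0,0,0,0,36],[0,0,0,0,0,0,48],[0,0,0,0,0,0,48],[0,0,0,0,0,0,48],[0,0,0,0,0,0,48]]'
python3 - <<'E'
from h import *
rows(.012,-.0018,.044)
c=cam("wrist");im=r.capture("wrist");cv2.imwrite("pics/w5.png",cv2.resize(im[60:200,185:375,::-1],None,fx=4,fy=4,interpolation=2))
E
```

```text
time_s: 6.7
eef_pos: [0.5999, -0.1123, 0.0433]
tcp_rot: [3.142, 0.0, -0.238]
force: [-0.6, 0.5, -0.0]
finger_gap: 0.524
finger_force: 0.0
shift [-0.03 -0.01 -0.02] turn [0. 0. 0.] now jig [12.8 -2.  43.3] F [-0.6  0.5 -0. ] gap 48.1 t 6.7
```

View pics/w5.png

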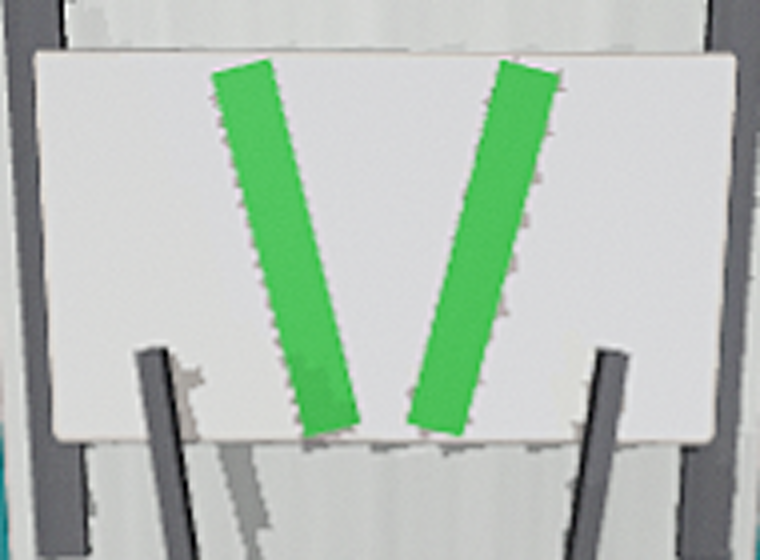

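The released tips are at (152,349) and (612,350). The line bottoms are at (331,430) and (435,430).

Run:
```python
from m import *
mc([(241,67),(331.5,430),(530.5,68),(435,430)],[(152,349),(612,350)])
```

```text
lines [[95.5, 12.0], [60.5, 3.7], [95.4, -15.8], [60.5, -6.9]] tips [[69.8, 19.8], [69.7, -22.9]]
L perp 13.59 line y at tip x 5.88 ang 0.235
R perp -13.19 line y at tip x -9.25 ang -0.249
```

```bash
python3 -m creep '[[-0.02,0,-0.02,0,0,0,42],[-0.01,0,-0.02,0,0,0,38],[0,0,-0.02,0,0,0,34],[0.01,0,-0.02,0,0,0,30],[0.02,0,-0.02,0,0,0,26.3],[0.03,0,-0.02,0,0,0,26.3],[0.03,0,-0.02,0,0,0,26.3],[0.03,0,-0.02,0,0,0,26.3]]'
python3 - <<'E'
from h import *
rows(.012,-.0018,.044)
c=cam("wrist");im=r.capture("wrist");cv2.imwrite("pics/w6.png",cv2.resize(im[60:200,185:375,::-1],None,fx=4,fy=4,interpolation=2))
E
```

```text
time_s: 7.55
eef_pos: [0.6008, -0.1124, 0.0441]
tcp_rot: [3.142, 0.0, -0.238]
force: [-0.8, -0.4, 0.1]
finger_gap: 0.287
finger_force: 3.6
shift [-0.06 -0.    0.  ] turn [0. 0. 0.] now jig [13.8 -1.9 44.1] F [-0.8 -0.4  0.1] gap 26.4 t 7.55
```

View pics/w6.png

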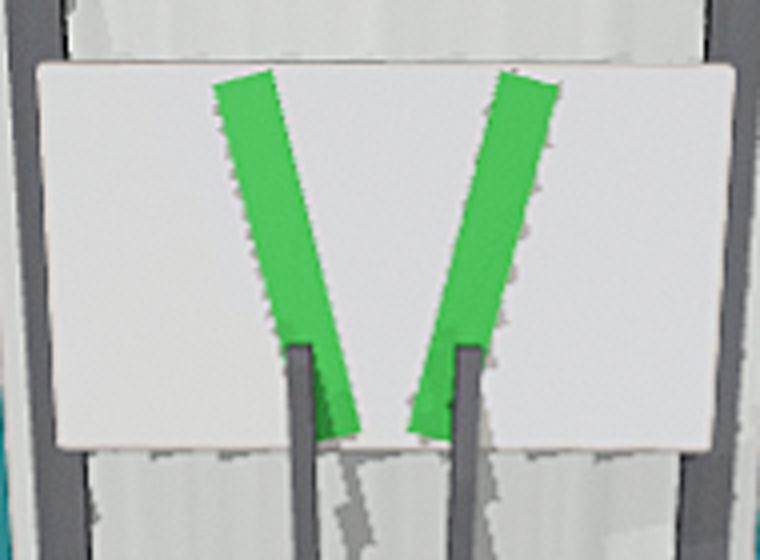

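Now the tips are at (299,346) and (469,347). The lines run (242,78)-(333,437) and (531,79)-(434,437), so both tips are over their lines, slightly outside centre.

Run:
```python
from m import *
mc([(242,78.5),(333,437),(531,79),(434.5,437)],[(299,346),(469,347)])
```

```text
lines [[95.4, 12.0], [60.6, 3.5], [95.4, -15.9], [60.6, -6.9]] tips [[70.9, 6.2], [70.8, -9.6]]
L perp 0.19 line y at tip x 6.03 ang 0.239
R perp -0.06 line y at tip x -9.57 ang -0.254
```

```bash
python3 -m creep '[[0,0,0,0,0,0,26.1],[0,0,0,0,0,0,26.1],[0,0,0,0,0,0,26.1],[0,0,0,0,0,0,26.1],[0,0,0,0,0,0,26.1],[0,0,0,0,0,0,26.1]]'; python3 -c "
from station import r
print(r.close_job())"
```

```text
time_s: 8.2
eef_pos: [0.601, -0.1125, 0.0441]
tcp_rot: [3.142, -0.0, -0.238]
force: [-1.6, -0.2, 0.4]
finger_gap: 0.281
finger_force: 3.7
the job is handed in; nothing more can be done
None
```

I swung the clamp fully down, then squeezed the tweezers until both tips measured within about 0.2 mm of their green lines, and handed the job in at 8.2 s with them still held. The heel looked about 0.7 mm back from where it started, judging by the tips, and I released and re-gripped once along the way.

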